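# Hold a spring clip open around a recipe card

## Robot

A 7-joint arm with a two-finger parallel gripper is mounted at the origin on a cart in front of the work surface, level with it; the furniture and walls round the work are solid. World frame = base frame: x ahead of the robot, y to its left, z up, the work surface at z = 0. Lengths are in m, angles in rad, forces in N, time in s.
With the tool pointing down it reaches from about 0.4 to 0.875 m from the base axis. Payload 6.5 kg.
Tool frame: the origin (TCP) lies at the very end of the fingers, on their centre line; the grasp point (between the pads) lies 19 mm behind it; z points along the fingers, y is the line along which they close (so a half turn about z gives the same grasp; the last joint's range is limited). The gripper opens to 85 mm and grips with 20 to 120 N. Pads are 22 mm wide; open, the fingers measure 114 mm over their backs; the gripper's body (76 mm by 85 mm) begins 54 mm behind the grasp point. The pads swing forward as they close: fully open they stand 13 mm farther back than shut.
Start: joints at [-1.375, 0.536, -0.004, 1.538, 0.003, 1.067, -0.071], TCP at [0.168, 0.628, 0.231] pointing down, gripper open.
Joint ranges: [-2.7, 2.7], [-0.37, 2.16], [-1.27, 1.26], [0.24, 2.4], [-1.31, 4.45], [0.19, 1.91], [-2.76, 2.76]. Speed limits (rad/s): [2.39, 2.39, 3.14, 3.14, 3.14, 3.14, 3.14].

## Interface

Orientations are given as a unit quaternion [w, x, y, z].
In Python, from station import arm gives the robot as it stands. The module is installed in compiled form; this text tells all that it offers.
- The arm moves only by the tool play_rows, never from a script. Its argument "moves" is a list of rows, each a list of 6 numbers: the shift along the tool's x, y, z normalised to -1 to 1, where 1 is 0.025 m, then the turn, a rotation vector about the tool's x, y, z normalised to -1 to 1, where 1 is 4 degrees. A call has 1 to 5 rows; each row shifts and turns the commanded pose from where the row before left it, along the tool's axes as they then stand; what a row does not reach is not made up. A row lasts 1/8 s, in which the tool goes at most 62.5 mm and 10.7 degrees, less where a joint would pass 70% of its speed; a pose out of reach is approached as far as the arm can. A call with a number of a shift or a turn outside -1 to 1 is refused whole. A call with a gripper value outside its range is refused whole. "grip" is the finger opening in mm, from 0 to 85.4, set as the call begins (left out, the last holds). The fingers move at their own pace and stop on an object; "grip_force" is the grip in N (left out, the last holds). Time passes only in rows, so rows that do not move let the fingers close. It gives the time, the measured TCP pose, the force, the opening and the grip force at its end, in the units of the state.
- arm.get_obs(): the state, without advancing time (a new reading comes with each control period).
- arm.get_image(name): name is "side" or "top" or "wrist"; returns (picture, depth): 384x512x3 uint8, red, green, blue; 384x512 float32, m along the optical axis (not along the pixel's ray), 0 where there is no reading.
- arm.camera_model(name): a dict with "mtx" (3x3 intrinsics, pixels), "R" (3x3) and "t" (3): a world point X has camera coordinates R X + t. Camera axes: x right, y down, z forward; pixel columns grow to the right and rows downward; lengths in m; the calibration is good to about 2 mm. A picture is of the moment at which its call begins: read the wrist's pose just before it. camera_model takes no time and is no camera call; for the wrist camera it gives the pose at the moment of the call.
- arm.finish_job(): hands the job in; it is judged then, once.
The state is a dict: "time_s": time; "joint_positions": joint angles; "joint_velocities": joint speeds; "joint_efforts": joint torques, N m; "position": TCP position; "orientation": TCP orientation; "force": force on the tool from outside, world axes, zero at the start; "wrist_torque": the same for the moment, N m; "finger_gap": finger opening in m; "grip_force": force on a finger pad.
Only numpy, scipy, OpenCV 4.12 (cv2) and the standard library are available. Lean on these libraries where they do the work, as an engineer would, in place of code of your own. Each camera call takes 0.05 s, during which the arm holds its last target. There are 200 camera calls.

## Task

The coffee pot is parked on the foot of the recipe card stand, in the way: lift it off, keep it upright, set it down in the middle of the green trivet and let go. Then take the spring clip off its little rest, squeeze it wide open and hold it gaping over the middle of the card's top edge, lined up with it, one jaw in front and one behind, a good centimetre down, touching neither card nor stand. Finish still holding the clip open like that, ready for a note to be slipped in; never push hard on the card, and leave the mug, spice jar and salt shaker where they are.

Things in the scene. Friction and masses are not known exactly. Their poses are not given: they have to be found in the camera images.
- stand: Recipe card stand, fixed: light wood foot board 170 (x) x 150 (y) x 18 mm thick, a stiff white card upright across it. Origin: centre of its underside, z up. Card 3 mm thick (x), 130 mm wide (y), mid-plane at x = +55 mm, top edge 115 mm above the origin; 14 mm high rails hold its foot. The pot starts on the board, on the -x side of the card.
- card_top (a point): Middle of the card's top edge; axes as the stand: x is the card's normal, y runs along the edge, z up.
- pot: Aluminium stovetop coffee pot, black handle, 98 x 155 x 174 mm, about 0.3 kg, loose, lid fixed. Origin on its underside, z up; centre of its round 98 mm foot at y = +18 mm. Handle towards -y: 18 mm thick along x, y = -77 to -30 mm, z = 66 to 143 mm; pinch it along x from above with 50 N. Lid top at 158 mm, its knob (16 mm wide) up to 174 mm.
- pot_base (a point): Centre of the pot's foot, on its underside; axes as the pot.
- pot_handle (a point): Grip point in the pot's handle, 125 mm above the underside, 78 mm from the foot's centre; axes as the pot (pinch along x).
- trivet: Flat green silicone flower-shaped trivet, 158 mm across, 8 mm thick, fixed. Origin at the centre of its underside.
- clip_rest: Small light wood block 60 (x) x 90 (y) x 18 mm, fixed, with an upright steel fin 3 mm thick (x), 70 mm long (y), 22 mm high on top, on which the clip is parked. Origin at the centre of its underside.
- clip: Steel peg-type spring clip, 80 mm high, 0.06 kg, loose, parked jaws down on the fin, tips on the block. Two levers side by side along x; pivot axis along y, 38 mm above the tips. Jaws 50 mm wide (y); tails 26 mm wide, 41 to 80 mm up, with black pads. This body is the +x lever: origin midway between the closed tips, z up; it leans as the clip opens. See also joint clip_lever.
- clip_lever (a joint): Opening of the clip, rad: 0 closed on the fin, stop at 0.52 (tips 22 mm apart; gap = 3 mm + 38 mm per rad). Squeezing the tails along x opens it; grip 66 mm above the tips, from above. Over the tails: 50 mm closed (top), about 25 mm at the stop. Takes 4 N at the tails to start, 10 to 15 N to the stop; 25 N holds it there.
- clip_tip_a (a point): Inner edge of the +x jaw's tip, at mid width.
- clip_tip_b (a point): Inner edge of the other (-x) jaw's tip, at mid width. Midway between the two tips is the mouth of the clip.
- mug: White mug, 78 x 110 x 97 mm, bystander behind the stand. Origin on its underside.
- spice_jar: Glass spice jar with dark cap, 41 x 41 x 105 mm, bystander. Origin at the centre of its underside.
- shaker: Salt shaker, 44 x 44 x 90 mm, bystander. Origin at the centre of its underside.
There are look-alikes about, which are no part of the job. There is more than one size of the clip_rest; the job needs the larger.

How it is judged:
On the way, in this order (a step that is already met when the one before it is completed fails the run):
1. the pot stands on the trivet, upright, at rest and let go (horizontal distance between pot_base and trivet below 0.045 m and height (world z) of pot_base below 0.014 m and angle between pot's own z axis and vertical below 0.08 rad and linear speed of pot below 0.02 m/s and contact force between the fingers and pot below 0.1 N), for 0.2 s.
2. the clip is lifted off its rest (height (world z) of clip_tip_a above 0.05 m and contact force between clip and clip_rest below 0.1 N and contact force between the fingers and clip above 1 N), for 0.1 s.
At the end, for the whole second after the job is handed in: Pot upright on the trivet, within 45 mm of its centre. Fingers hold the clip still, open past 0.3 rad; a tip on each side of the card, 4 mm or more from its mid-plane, 7 mm or more below the top edge, within 30 mm of its middle, lined up within 0.25 rad, touching neither card nor stand (horizontal distance between pot_base and trivet below 0.045 m and height (world z) of pot_base below 0.014 m and angle between pot's own z axis and vertical below 0.08 rad and value of joint clip_lever above 0.3 rad and ((x of clip_tip_a in the frame of card_top above 0.004 m and x of clip_tip_b in the frame of card_top below -0.004 m) or (x of clip_tip_b in the frame of card_top above 0.004 m and x of clip_tip_a in the frame of card_top below -0.004 m)) and x of clip_tip_a in the frame of card_top between -0.025 and 0.025 m and z of each of clip_tip_a, clip_tip_b in the frame of card_top below -0.007 m and y of clip_tip_a in the frame of card_top between -0.03 and 0.03 m and angle between the y axis of clip and the y axis of stand, either way round below 0.25 rad and contact force between clip and stand below 0.1 N and contact force between the fingers and clip above 2 N and linear speed of clip below 0.02 m/s); the arm keeps its last pose, push and grip.
It fails at once if the pot is tipped by more than 0.5 rad (angle between pot's own z axis and vertical above 0.5 rad).
It fails at once if the clip is pressed against the card or stand with more than 8 N (contact force between clip and stand above 8 N).
It fails at once if a bystander (mug, spice jar, shaker) is moved by more than 25 mm (distance of any of mug, spice_jar, shaker from where it was at the start of the episode above 0.025 m).
It also fails if it takes over 64 s, if anything falls off the work surface, if the arm or the gripper's body presses on something with over 40 N, if the wrist force passes 120 N, or if a joint passes its speed limit or range.

## Working session

There is one attempt and no reset: what is moved stays moved. The work goes in short steps, Python scripts to look and compute and a tool call to move; the robot and the scene stay as the last step left them, time stands still between calls to the robot, and variables do not carry over. Pictures are saved under pics/ and viewed, at most 10 in all, crops included, and the job is handed in when it is done.

Besides the shell and the picture viewer there is one more tool, called by a JSON object that holds its "op" and its "data". play_rows: Moves the arm, as the interface text tells. Its arguments: {"type":"object","properties":{"moves":{"type":"array"},"grip":{"type":"number"},"grip_force":{"type":"number"}},"required":["moves"]}

```bash
mkdir -p pics; python3 - <<'E'
from station import arm
import cv2,numpy as np,pickle
o=arm.get_obs();print(o['time_s'],o['position'],o['orientation'],o['finger_gap'])
d={}
for n in("side","top"):
    im,z=arm.get_image(n);m=arm.camera_model(n);d[n]=(im,z,m)
    cv2.imwrite(f"pics/{n}0.png",im[...,::-1]);print(n,m)
pickle.dump(d,open("d0.pkl","wb"))
E
```

```text
0.0 [0.16808342 0.62723166 0.23037103] [-4.26990897e-05  1.30487178e-01  9.91449591e-01 -8.96305285e-04] 0.08542290548856317
side {'mtx': array([[417.77160084,   0.        , 253.52054731],
       [  0.        , 417.77160084, 193.53195811],
       [  0.        ,   0.        ,   1.        ]]), 'R': array([[ 0.50477131, -0.86324485, -0.00377502],
       [-0.62936106, -0.36501062, -0.68605532],
       [ 0.5908558 ,  0.3486769 , -0.72753959]]), 't': array([-0.34515313,  0.4194224 ,  0.99048926])}
top {'mtx': array([[371.11217379,   0.        , 253.40852472],
       [  0.        , 371.11217379, 192.97565742],
       [  0.        ,   0.        ,   1.        ]]), 'R': array([[-0.02308653, -0.9991005 , -0.03556965],
       [-0.99675803,  0.02574621, -0.07622699],
       [ 0.07707421,  0.03369452, -0.99645584]]), 't': array([-0.02672092,  0.59767402,  0.93831029])}
```

View pics/side0.png

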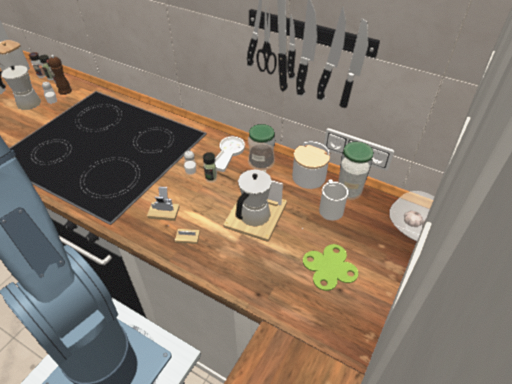

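View pics/top0.png

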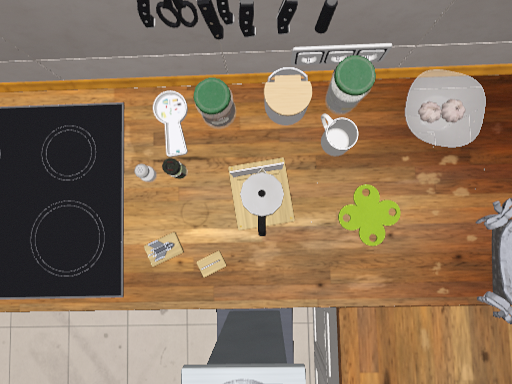

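Possible mix-ups, with top-view pixels:
- **Clip rests:** the larger one holds the clip at (164,249). The smaller empty one is at (211,264).
- **Pots:** the job pot is on the stand at (262,193). A second pot is far left on the stove side, at side-view (17,85).
- **Small bottles:** the shaker is at (145,173) and the spice jar at (174,168). Other jars and canisters stand at the back.
- **Trivet:** green, at (370,215).

I choose the pot on the stand and the larger rest with the clip.

```bash
cat > h.py <<'E'
import numpy as np,cv2
def ray(m,px,z):
    px=np.atleast_2d(np.asarray(px,float));R,t,K=m['R'],m['t'],m['mtx']
    c=-R.T@t; d=(np.linalg.inv(K)@np.c_[px,np.ones(len(px))].T).T@R
    return c+d*((z-c[2])/d[:,2])[:,None]
def cloud(im,z,m):
    v,u=np.mgrid[:z.shape[0],:z.shape[1]]
    p=(np.linalg.inv(m['mtx'])@np.c_[u.ravel(),v.ravel(),np.ones(u.size)].T)*z.ravel()
    return ((p.T-m['t'])@m['R']).reshape(*z.shape,3)
E
python3 - <<'E'
import pickle,cv2,numpy as np
from h import *
d=pickle.load(open('d0.pkl','rb'));im,z,m=d['top'];P=cloud(im,z,m)
hsv=cv2.cvtColor(im,cv2.COLOR_RGB2HSV)
g=((hsv[...,0]>30)&(hsv[...,0]<50)&(hsv[...,1]>150)).astype(np.uint8);g[:150]=0
n,l,s,c=cv2.connectedComponentsWithStats(g);k=1+s[1:,4].argmax()
print('trivet',s[k],ray(m,c[k],.008),ray(m,cv2.minEnclosingCircle(np.argwhere(l==k)[:,::-1].astype(np.float32))[0],.008), P[215,370])
Z=P[...,2]
def region(name,u0,u1,v0,v1,lo,hi,extra=True):
    k=np.zeros(Z.shape,bool);k[v0:v1,u0:u1]=1;k&=(Z>lo)&(Z<hi)&(z>0)&extra
    n,l,s,c=cv2.connectedComponentsWithStats(k.astype(np.uint8));k=l==1+s[1:,4].argmax()
    p=P[k];r=cv2.minAreaRect(p[:,:2].astype(np.float32))
    print(name,k.sum(),'med',np.median(p,0).round(4),'mean',p.mean(0).round(4),'rect',np.round(r[0]+r[1]+(r[2],),4),p[:,2].min().round(4),p[:,2].max().round(4));return k
region('rest',140,190,225,275,.012,.024)
region('restsmall',190,230,245,280,.008,.03)
region('clip',140,190,225,275,.05,.12)
region('clipall',140,190,225,275,.028,.12)
region('stand',220,300,150,240,.010,.026)
region('card',220,300,150,200,.09,.13)
region('lid',230,300,160,225,.165,.182,im.min(2)>90)
region('knob',230,300,160,225,.183,.21)
region('handle',240,285,205,245,.13,.2,im.max(2)<70)
region('jar',160,190,150,185,.06,.2);region('shaker',130,160,160,185,.05,.2);region('mug',315,362,110,160,.06,.2)
cr=cv2.resize(im[220:280,130:240],None,fx=4,fy=4,interpolation=2);cr2=cv2.resize(im[150:245,220:305],None,fx=4,fy=4)
s=d['side'][0];cr3=cv2.resize(s[175:250,140:220],None,fx=4,fy=4)
H=np.zeros((600,800,3),np.uint8)
H[:240,:440]=cr;H[:380,450:790]=cr2;H[250:550,:320]=cr3
cv2.imwrite('pics/c0.png',H[...,::-1])
E
```

```text
trivet [ 338  184   62   62 2039] [[ 0.53398191 -0.33857879  0.008     ]] [[ 0.53385459 -0.33822709  0.008     ]] [ 0.53306195 -0.34179019  0.00584228]
rest 405 med [0.4564 0.1795 0.0163] mean [0.4592 0.1844 0.0164] rect [ 0.4593  0.1971  0.0599  0.0888 23.5975] 0.012 0.0217
restsmall 438 med [0.4185 0.0733 0.0123] mean [0.4184 0.0732 0.0128] rect [ 0.4184  0.0735  0.0439  0.0678 25.1737] 0.0082 0.0299
clip 269 med [0.463  0.1912 0.0651] mean [0.4627 0.1914 0.0718] rect [4.61900e-01 1.91700e-01 4.70000e-02 4.69000e-02 7.28125e+01] 0.05 0.1002
clipall 306 med [0.4632 0.1908 0.0608] mean [0.4627 0.191  0.0678] rect [4.60200e-01 1.95600e-01 5.20000e-02 5.25000e-02 6.95925e+01] 0.0304 0.1002
stand 1728 med [ 0.5697 -0.0562  0.0167] mean [ 0.5857 -0.061   0.0166] rect [ 0.5973 -0.0601  0.1699  0.1501  8.041 ] 0.0103 0.0258
card 147 med [ 0.6509 -0.0517  0.1111] mean [ 0.6509 -0.0524  0.1072] rect [ 6.5160e-01 -5.3100e-02  3.7000e-03  1.2800e-01  8.0663e+00] 0.0903 0.1165
lid 1284 med [ 0.5841 -0.0645  0.1688] mean [ 0.5845 -0.0644  0.1691] rect [ 0.5844 -0.0642  0.0922  0.091  17.3378] 0.165 0.1767
knob 48 med [ 0.5853 -0.0634  0.1889] mean [ 0.5849 -0.064   0.1889] rect [ 5.84700e-01 -6.42000e-02  1.51000e-02  1.52000e-02  8.94152e+01] 0.1859 0.1934
handle 130 med [ 0.5151 -0.0613  0.1578] mean [ 0.5157 -0.0616  0.1557] rect [ 5.15800e-01 -6.20000e-02  1.57000e-02  3.82000e-02  8.84953e+01] 0.1327 0.1613
jar 294 med [0.6602 0.1501 0.1029] mean [0.6604 0.1512 0.0973] rect [6.61600e-01 1.54600e-01 4.08000e-02 3.79000e-02 8.92084e+01] 0.0602 0.1084
shaker 199 med [0.6542 0.2289 0.082 ] mean [0.6547 0.23   0.0774] rect [ 0.6568  0.2334  0.0338  0.0322 26.1548] 0.0507 0.0894
mug 438 med [ 0.7438 -0.2558  0.0847] mean [ 0.7382 -0.2569  0.083 ] rect [ 0.7404 -0.2585  0.0974  0.0768  4.3064] 0.06 0.0998
```

View pics/c0.png

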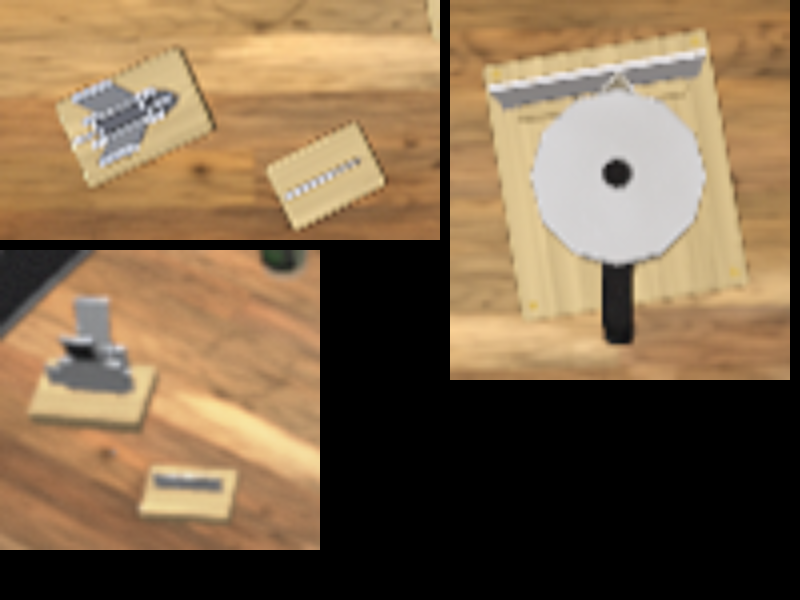

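The crop confirms the choice: the clip sits on the larger rest (60x89 mm, crop about (125,120)), and the smaller rest is empty. The pot handle points toward -x, at crop (618,300). Next I turn the tool to the handle and travel there.

{"op": "play_rows", "data": {"moves": [[0,-1,0,0,0,-1],[0,-1,0,0,0,-1],[0,-1,0,0,0,-1],[0,-1,0,0,0,-0.3],[-0.5,-1,0,0,0,0]], "grip": 85}}

```text
time_s: 0.72
position: [0.1633, 0.5031, 0.231]
orientation: [-0.0, 0.015, 1.0, -0.0]
force: [0.8, -0.1, -0.0]
finger_gap: 0.0852
grip_force: 0.0
```

{"op": "play_rows", "data": {"moves": [[-0.6,-1,0,0,0,0],[-0.6,-1,0,0,0,0],[-0.6,-1,0,0,0,0],[-0.6,-1,0,0,0,0],[-0.6,-1,0,0,0,0]]}}

```text
time_s: 1.35
position: [0.2357, 0.3756, 0.2311]
orientation: [-0.0, 0.016, 1.0, -0.0]
force: [0.4, 0.9, 0.3]
finger_gap: 0.0851
grip_force: 0.0
```

{"op": "play_rows", "data": {"moves": [[-0.6,-1,0,0,0,0],[-0.6,-1,0,0,0,0],[-0.6,-1,0,0,0,0],[-0.6,-1,0,0,0,0],[-0.6,-1,0,0,0,0]]}}

```text
time_s: 1.98
position: [0.3067, 0.2484, 0.2312]
orientation: [-0.0, 0.016, 1.0, -0.0]
force: [0.8, 0.2, 0.1]
finger_gap: 0.0849
grip_force: 0.0
```

{"op": "play_rows", "data": {"moves": [[-0.4,-1,0,0,0,0],[-0.4,-1,0,0,0,0],[-0.4,-1,0,0,0,0],[-0.4,-1,0,0,0,0],[-0.4,-1,0,0,0,0]]}}

```text
time_s: 2.6
position: [0.3525, 0.122, 0.2312]
orientation: [-0.0, 0.016, 1.0, -0.0]
force: [-0.7, 0.0, -0.6]
finger_gap: 0.085
grip_force: 0.0
```

{"op": "play_rows", "data": {"moves": [[-0.4,-1,0,0,0,0],[-0.4,-1,0,0,0,0],[-0.4,-1,0,0,0,0],[-0.4,-1,0,0,0,0],[0,0,0,0,0,0]]}}

```text
time_s: 3.22
position: [0.3895, 0.0202, 0.2312]
orientation: [-0.0, 0.017, 1.0, -0.0]
force: [-0.6, 1.6, -0.1]
finger_gap: 0.0851
grip_force: 0.0
```

{"op": "play_rows", "data": {"moves": [[-0.97,-0.63,0,0,0,0],[-0.97,-0.63,0,0,0,0],[-0.97,-0.63,0,0,0,0],[-0.97,-0.63,0,0,0,0],[-0.97,-0.63,0,0,0,0]]}}

```text
time_s: 3.85
position: [0.5085, -0.06, 0.2309]
orientation: [-0.0, 0.015, 1.0, 0.0]
force: [0.8, 0.4, 0.7]
finger_gap: 0.0852
grip_force: 0.0
```

{"op": "play_rows", "data": {"moves": [[0,0,0,0,0,0],[0,0,0,0,0,0]]}}

```text
time_s: 4.1
position: [0.5072, -0.0597, 0.2309]
orientation: [-0.001, 0.015, 1.0, 0.0]
force: [0.2, 0.2, 1.0]
finger_gap: 0.0853
grip_force: 0.0
```

```bash
python3 - <<'E'
from station import arm
import cv2
o=arm.get_obs();print(o['time_s'],o['position'],o['joint_positions'])
a,_=arm.get_image("wrist");b,_=arm.get_image("top")
cv2.imwrite('pics/w1.png',cv2.hconcat([a,cv2.resize(b[150:270,200:320],(384,384))])[...,::-1])
E
```

```text
4.1 [ 0.50723823 -0.0597081   0.23088212] [-0.34527955  0.31861263  0.4588368   1.92359718 -0.17335983  0.93913739
  1.73686974]
```

View pics/w1.png

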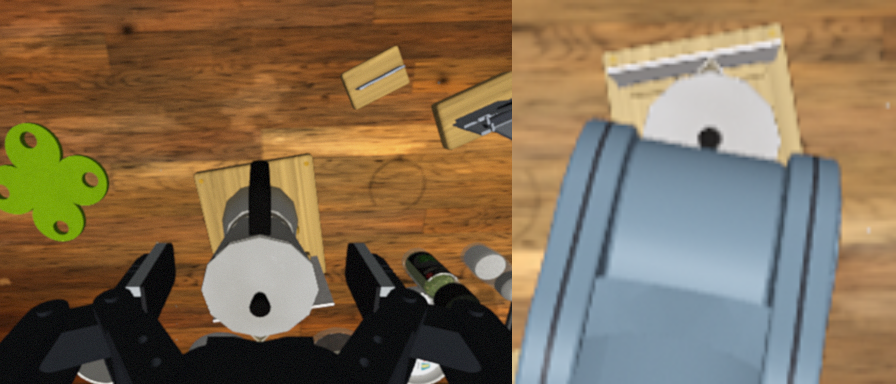

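The wrist view shows the handle at about (260,180), centred between the fingers at 170 and 350. I can go down.

{"op": "play_rows", "data": {"moves": [[0,-0.08,0.9,0,0,0],[0,0,0.9,0,0,0],[0,0,0.9,0,0,0],[0,0,0.9,0,0,0],[0,0,0.68,0,0,0]]}}

```text
time_s: 4.82
position: [0.5074, -0.062, 0.1235]
orientation: [-0.0, 0.015, 1.0, 0.0]
force: [0.9, 0.2, 0.3]
finger_gap: 0.0847
grip_force: 0.0
```

{"op": "play_rows", "data": {"moves": [[0,0,0,0,0,0],[0,0,0,0,0,0],[0,0,0,0,0,0],[0,0,0,0,0,0],[0,0,0,0,0,0]], "grip": 10, "grip_force": 50}}

```text
time_s: 5.45
position: [0.5083, -0.0627, 0.1249]
orientation: [0.0, 0.016, 1.0, 0.0]
force: [-1.5, 2.0, 6.0]
finger_gap: 0.0173
grip_force: 49.9
```

{"op": "play_rows", "data": {"moves": [[0,0,0,0,0,0],[0,0,0,0,0,0],[0,0,0,0,0,0]]}}

```text
time_s: 5.82
position: [0.5083, -0.0627, 0.1249]
orientation: [0.0, 0.016, 1.0, 0.0]
force: [-1.4, 1.7, 6.4]
finger_gap: 0.0174
grip_force: 49.9
```

{"op": "play_rows", "data": {"moves": [[0,0,-0.3,0,0,0],[0,0,-0.5,0,0,0],[0,0,-0.6,0,0,0],[0,0,-0.6,0,0,0],[0,0,0,0,0,0]]}}

```text
time_s: 6.45
position: [0.5091, -0.0629, 0.1759]
orientation: [0.002, 0.016, 1.0, 0.0]
force: [0.1, -0.2, -3.1]
finger_gap: 0.0174
grip_force: 48.9
```

{"op": "play_rows", "data": {"moves": [[0.1,-0.4,0,0,0,0],[0.1,-0.7,0,0,0,0],[0.1,-0.9,0,0,0,0],[0.1,-0.9,0,0,0,0],[0.1,-0.9,0,0,0,0]]}}

```text
time_s: 7.08
position: [0.4914, -0.1597, 0.1739]
orientation: [-0.001, 0.016, 1.0, -0.0]
force: [0.6, -1.0, -3.1]
finger_gap: 0.0174
grip_force: 48.9
```

{"op": "play_rows", "data": {"moves": [[0.13,-0.9,0,0,0,0],[0.13,-0.9,0,0,0,0],[0.13,-0.9,0,0,0,0],[0.13,-0.9,0,0,0,0],[0.13,-0.9,0,0,0,0]]}}

```text
time_s: 7.7
position: [0.4713, -0.2715, 0.1738]
orientation: [-0.001, 0.016, 1.0, -0.0]
force: [0.4, 0.4, -2.6]
finger_gap: 0.0171
grip_force: 48.9
```

{"op": "play_rows", "data": {"moves": [[0.13,-0.9,0,0,0,0],[0.13,-0.9,0,0,0,0],[0.13,-0.5,0,0,0,0],[0.13,-0.4,0,0,0,0],[0,0,0,0,0,0]]}}

```text
time_s: 8.32
position: [0.4569, -0.337, 0.1742]
orientation: [-0.0, 0.016, 1.0, -0.0]
force: [0.5, -0.2, -3.8]
finger_gap: 0.0172
grip_force: 49.2
```

```bash
python3 - <<'E'
from station import arm
import cv2
from h import *
o=arm.get_obs();print(o['time_s'],o['position'],o['finger_gap'])
m=arm.camera_model('top');im,z=arm.get_image("top");s,_=arm.get_image("side")
P=cloud(im,z,m)
k=(P[...,2]>.18)&(P[...,2]<.205)&(im.min(2)>120)&(P[...,0]>.45)&(P[...,0]<.6)&(P[...,1]<-.25)&(P[...,1]>-.42)
p=P[k];print(k.sum(),p.mean(0) if k.sum() else 0, p.min(0),p.max(0))
cv2.imwrite('pics/p1.png',cv2.hconcat([cv2.resize(im[140:270,290:430],(400,371)),cv2.resize(s[140:310,240:400],(400,371))])[...,::-1])
E
```

```text
8.325 [ 0.45694829 -0.33701976  0.17417509] 0.01719782771774911
11 [ 0.52393801 -0.32071034  0.20333113] [ 0.48676772 -0.34307531  0.20045046] [ 0.58753371 -0.29525025  0.20499058]
```

View pics/p1.png

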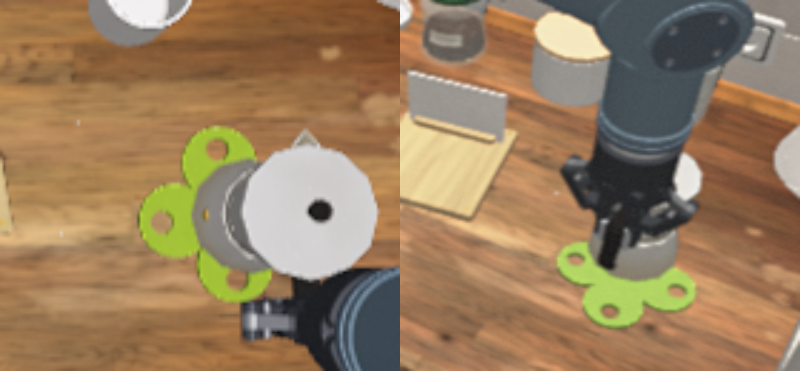

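The pot hangs over the trivet, with its knob at top-crop (319,211). I'll check its position and tilt numerically.

```bash
python3 - <<'E'
from station import arm
from h import *
m=arm.camera_model('top');im,z=arm.get_image("top");P=cloud(im,z,m)
v,u=np.mgrid[:384,:512]
k=(P[...,2]>.205)&(P[...,2]<.24)&(im.min(2)>150)&(u>360)&(u<430)&(v>180)&(v<240)
p=P[k];r=cv2.minEnclosingCircle(p[:,:2].astype(np.float32));print(k.sum(),r,p.mean(0))
c=np.linalg.lstsq(np.c_[p[:,:2]-p[:,:2].mean(0),np.ones(len(p))],p[:,2],rcond=None)[0];print('slope',c)
E
```

```text
1665 ((0.5380821824073792, -0.3390892446041107), 0.05332669988274574) [ 0.53368929 -0.33753328  0.21783178]
slope [-0.00127856 -0.00033164  0.21783178]
```

The pot is level and over the trivet centre to within 1 mm. Lowering it.

{"op": "play_rows", "data": {"moves": [[0,0,0.5,0,0,0],[0,0,0.6,0,0,0],[0,0,0.6,0,0,0],[0,0,0.4,0,0,0],[0,0,0.12,0,0,0]]}}

```text
time_s: 9.1
position: [0.4571, -0.3361, 0.1178]
orientation: [-0.001, 0.016, 1.0, 0.0]
force: [0.2, -0.2, -3.1]
finger_gap: 0.0171
grip_force: 49.1
```

{"op": "play_rows", "data": {"moves": [[0,0,0.05,0,0,0],[0,0,0.05,0,0,0],[0,0,0.05,0,0,0],[0,0,0,0,0,0]]}}

```text
time_s: 9.6
position: [0.4578, -0.3365, 0.1153]
orientation: [0.0, 0.016, 1.0, -0.0]
force: [0.3, -0.1, -2.7]
finger_gap: 0.0171
grip_force: 49.2
```

{"op": "play_rows", "data": {"moves": [[0,0,0.05,0,0,0],[0,0,0.04,0,0,0],[0,0,0,0,0,0]]}}

```text
time_s: 9.98
position: [0.4575, -0.3366, 0.1149]
orientation: [0.0, 0.016, 1.0, 0.0]
force: [-6.5, 4.9, 19.0]
finger_gap: 0.0168
grip_force: 52.2
```

Touchdown. Releasing and rising.

{"op": "play_rows", "data": {"moves": [[0,0,-0.04,0,0,0],[0,0,0,0,0,0],[0,0,0,0,0,0],[0,0,0,0,0,0],[0,0,0,0,0,0]], "grip": 60}}

```text
time_s: 10.6
position: [0.4576, -0.3364, 0.1137]
orientation: [-0.0, 0.016, 1.0, 0.0]
force: [-0.2, -0.1, 0.2]
finger_gap: 0.0597
grip_force: 0.0
```

{"op": "play_rows", "data": {"moves": [[0,0,0,0,0,0],[0,0,0,0,0,0],[0,0,-0.4,0,0,0],[0,0,-1,0,0,0],[0,0,-1,0,0,0]]}}

```text
time_s: 11.22
position: [0.4576, -0.3365, 0.1751]
orientation: [0.0, 0.016, 1.0, -0.0]
force: [-0.2, 0.4, 0.6]
finger_gap: 0.0595
grip_force: 0.0
```

{"op": "play_rows", "data": {"moves": [[0,0,-1,0,0,0],[0,0,-1,0,0,0],[0,0,-1,0,0,0],[0,0,0,0,0,0]], "grip": 85}}

```text
time_s: 11.72
position: [0.4586, -0.3373, 0.2511]
orientation: [0.002, 0.016, 1.0, -0.001]
force: [-0.6, -0.3, -0.4]
finger_gap: 0.0846
grip_force: 0.0
```

```bash
python3 - <<'E'
from station import arm
from h import *
o=arm.get_obs();print(o['time_s'],o['position'],o['orientation'],o['joint_positions'])
m=arm.camera_model('top');im,z=arm.get_image("top");P=cloud(im,z,m)
v,u=np.mgrid[:384,:512]
k=(P[...,2]>.15)&(P[...,2]<.18)&(im.min(2)>150)&(u>350)&(u<430)&(v>170)&(v<250)
p=P[k];r=cv2.minEnclosingCircle(p[:,:2].astype(np.float32));print(k.sum(),r,p.mean(0))
c=np.linalg.lstsq(np.c_[p[:,:2]-p[:,:2].mean(0),np.ones(len(p))],p[:,2],rcond=None)[0];print('slope',c)
# clip close measurement: levels
k=(u>140)&(u<195)&(v>225)&(v<275)&(z>0)
for lo,hi in((.012,.022),(.028,.045),(.045,.06),(.06,.08),(.08,.105)):
    q=P[k&(P[...,2]>lo)&(P[...,2]<hi)];rr=cv2.minAreaRect(q[:,:2].astype(np.float32));print(lo,len(q),q.mean(0).round(4),np.round(rr[0]+rr[1]+(rr[2],),4))
E
```

```text
11.725 [ 0.45863271 -0.33728818  0.25114757] [ 0.00199767  0.0157699   0.99987314 -0.00101153] [ 0.16514312  0.40528018  0.5121804   1.7643656  -0.22864341  1.02659603
  2.30033344]
1430 ((0.5374240875244141, -0.3401181399822235), 0.05292459577322006) [ 0.53346971 -0.33836223  0.15893598]
slope [ 0.00071294 -0.00504797  0.15893598]
0.012 475 [0.4593 0.1911 0.0164] [ 0.4589  0.1969  0.0598  0.0894 24.409 ]
0.028 35 [0.4634 0.187  0.0377] [4.56200e-01 1.95600e-01 1.33000e-02 6.95000e-02 2.81543e+01]
0.045 91 [0.4627 0.1905 0.0565] [4.61400e-01 1.92400e-01 1.79000e-02 5.07000e-02 2.36719e+01]
0.06 89 [0.4626 0.1918 0.0669] [ 0.4617  0.1912  0.0284  0.0367 21.7576]
0.08 92 [0.4627 0.1918 0.091 ] [ 0.4619  0.1916  0.0469  0.0252 23.2814]
```

The pot is set and level, and the clip is measured at (0.4618, 0.1916), yaw 23.5°. Moving to it.

{"op": "play_rows", "data": {"moves": [[0.03,1,0,0,0,0],[0.03,1,0,0,0,0],[0.03,1,0,0,0,0],[0.03,1,0,0,0,0],[0.03,1,0,0,0,0]]}}

```text
time_s: 12.4
position: [0.457, -0.2102, 0.2478]
orientation: [-0.001, 0.016, 1.0, 0.0]
force: [-0.6, 0.3, -0.1]
finger_gap: 0.0849
grip_force: 0.0
```

{"op": "play_rows", "data": {"moves": [[0.03,1,0,0,0,0],[0.03,1,0,0,0,0],[0.03,1,0,0,0,0],[0.03,1,0,0,0,0],[0.03,1,0,0,0,0]]}}

```text
time_s: 13.02
position: [0.4571, -0.0853, 0.2479]
orientation: [-0.001, 0.016, 1.0, -0.0]
force: [-0.3, -0.7, -0.1]
finger_gap: 0.0853
grip_force: 0.0
```

{"op": "play_rows", "data": {"moves": [[0.03,1,0,0,0,0],[0.03,1,0,0,0,0],[0.03,1,0,0,0,0],[0.03,1,0,0,0,0],[0.03,1,0,0,0,0]]}}

```text
time_s: 13.65
position: [0.4573, 0.0395, 0.2479]
orientation: [-0.001, 0.016, 1.0, -0.0]
force: [-0.3, -0.8, -0.2]
finger_gap: 0.0847
grip_force: 0.0
```

{"op": "play_rows", "data": {"moves": [[0.03,1,0,0,0,0],[0.03,1,0,0,0,0],[0.03,1,0,0,0,0],[0.03,1,0,0,0,0],[0.03,1,0,0,0,0]]}}

```text
time_s: 14.28
position: [0.4575, 0.1644, 0.2478]
orientation: [-0.001, 0.016, 1.0, -0.0]
force: [0.2, 0.1, 0.4]
finger_gap: 0.0848
grip_force: 0.0
```

{"op": "play_rows", "data": {"moves": [[0,0,0,0,0,1],[0,0,0,0,0,1],[0,0,0,0,0,1],[0,0,0,0,0,1],[0,0,0,0,0,1]]}}

```text
time_s: 14.9
position: [0.4575, 0.1636, 0.2478]
orientation: [-0.001, 0.19, 0.982, -0.001]
force: [-0.7, 0.3, 0.1]
finger_gap: 0.0852
grip_force: 0.0
```

{"op": "play_rows", "data": {"moves": [[0,0,0,0,0,1],[0,0,0,0,0,1],[0,0,0,0,0,1],[0,0,0,0,0,1],[0,0,0,0,0,1]]}}

```text
time_s: 15.52
position: [0.4575, 0.1635, 0.2478]
orientation: [-0.001, 0.358, 0.934, -0.001]
force: [-0.2, 0.0, 0.1]
finger_gap: 0.0846
grip_force: 0.0
```

{"op": "play_rows", "data": {"moves": [[0,0,0,0,0,1],[0,0,0,0,0,1],[0,0,0,0,0,1],[0,0,0,0,0,1],[0,0,0,0,0,1]]}}

```text
time_s: 16.15
position: [0.4575, 0.1635, 0.2478]
orientation: [-0.0, 0.515, 0.857, -0.001]
force: [-0.3, -0.2, 0.4]
finger_gap: 0.0849
grip_force: 0.0
```

{"op": "play_rows", "data": {"moves": [[0,0,0,0,0,1],[0,0,0,0,0,0.2],[0,0,0,0,0,0],[0,0,0,0,0,0]]}}

```text
time_s: 16.65
position: [0.4582, 0.1638, 0.2486]
orientation: [-0.0, 0.549, 0.836, -0.0]
force: [-0.5, -0.3, 0.4]
finger_gap: 0.0849
grip_force: 0.0
```

```bash
cat > go.py <<'E'
import sys,numpy as np
from station import arm
from scipy.spatial.transform import Rotation as Ro
o=arm.get_obs();q=o['orientation'];R=Ro.from_quat([q[1],q[2],q[3],q[0]])
print(o['time_s'],o['position'].round(4),R.as_matrix().round(3).tolist(),o['joint_positions'].round(2),o['finger_gap'])
tx=np.array(eval(sys.argv[1]));yaw=np.radians(float(sys.argv[2]))
ty=np.array([np.cos(yaw),np.sin(yaw),0]);tz=np.array([0,0,-1.]);T=np.c_[np.cross(ty,tz),ty,tz]
print('shift units',(R.inv().apply(tx-o['position'])/.025).round(2),'turn units',(np.degrees((R.inv()*Ro.from_matrix(T)).as_rotvec())/4).round(2))
E
python3 go.py '[.4618,.1916,.25]' 23.5
```

```text
16.65 [0.4582 0.1638 0.2486] [[-0.398, 0.917, -0.0], [0.917, 0.398, -0.0], [-0.0, -0.0, -1.0]] [-0.81  0.25  0.44  1.96 -0.13  0.96  0.1 ] 0.08485427432900276
shift units [ 0.96  0.57 -0.06] turn units [-0.    0.   -0.01]
```

{"op": "play_rows", "data": {"moves": [[0.96,0.57,0,0,0,0],[0,0,1,0,0,0],[0,0,1,0,0,0],[0,0,1,0,0,0],[0,0,0,0,0,0]]}}

```text
time_s: 17.27
position: [0.4606, 0.1909, 0.1725]
orientation: [-0.001, 0.549, 0.836, -0.002]
force: [-0.7, 0.2, 0.4]
finger_gap: 0.0848
grip_force: 0.0
```

```bash
python3 go.py '[.4618,.1916,.066]' 23.5; python3 - <<'E'
from station import arm
import cv2
a,_=arm.get_image("wrist");cv2.imwrite('pics/w2.png',a[...,::-1])
E
```

```text
17.275 [0.4606 0.1909 0.1725] [[-0.398, 0.918, -0.003], [0.918, 0.398, -0.002], [-0.001, -0.004, -1.0]] [-0.8   0.38  0.39  2.   -0.2   0.8   0.11] 0.08481612375950148
shift units [0.01 0.07 4.26] turn units [-0.05  0.01 -0.02]
```

View pics/w2.png

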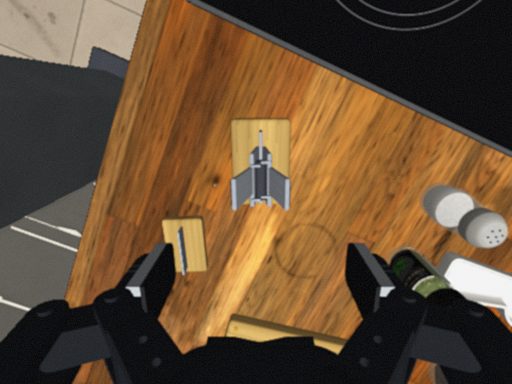

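The wrist view shows the clip at about (261,185), square and centred between the fingers at 170 and 352. Going down and squeezing.

{"op": "play_rows", "data": {"moves": [[0,0,1,0,0,0],[0,0,1,0,0,0],[0,0,1,0,0,0],[0,0,0.9,0,0,0],[0,0,0.36,0,0,0]]}}

```text
time_s: 17.95
position: [0.4622, 0.1918, 0.0674]
orientation: [0.0, 0.549, 0.836, 0.0]
force: [-0.0, 0.3, 0.0]
finger_gap: 0.0852
grip_force: 0.0
```

{"op": "play_rows", "data": {"moves": [[0,0,0,0,0,0],[0,0,0,0,0,0],[0,0,0,0,0,0],[0,0,0,0,0,0],[0,0,0,0,0,0]], "grip": 10, "grip_force": 30}}

```text
time_s: 18.58
position: [0.461, 0.1911, 0.0696]
orientation: [-0.001, 0.549, 0.836, -0.0]
force: [-8.9, -4.1, 29.7]
finger_gap: 0.0274
grip_force: 27.5
```

{"op": "play_rows", "data": {"moves": [[0,0,0,0,0,0],[0,0,0,0,0,0],[0,0,0,0,0,0],[0,0,0,0,0,0],[0,0,0,0,0,0]]}}

```text
time_s: 19.2
position: [0.4609, 0.1911, 0.0696]
orientation: [-0.001, 0.549, 0.836, -0.0]
force: [-9.9, -4.8, 29.0]
finger_gap: 0.0273
grip_force: 27.5
```

{"op": "play_rows", "data": {"moves": [[0,0,-0.15,0,0,0],[0,0,-0.2,0,0,0],[0,0,-0.3,0,0,0],[0,0,-0.5,0,0,0],[0,0,-0.6,0,0,0]]}}

```text
time_s: 19.82
position: [0.4619, 0.1915, 0.112]
orientation: [0.0, 0.549, 0.836, -0.0]
force: [-0.1, 0.3, -0.6]
finger_gap: 0.0247
grip_force: 33.5
```

{"op": "play_rows", "data": {"moves": [[0,0,-0.8,0,0,0],[0,0,-1,0,0,0],[0,0,-1,0,0,0],[0,0,-1,0,0,0],[0,0,-1,0,0,0]]}}

```text
time_s: 20.45
position: [0.4618, 0.1914, 0.2328]
orientation: [0.0, 0.549, 0.836, 0.0]
force: [-0.3, 0.6, -1.1]
finger_gap: 0.025
grip_force: 33.5
```

```bash
python3 go.py '[.6516,-.0531,.22]' 8; python3 - <<'E'
from station import arm
import cv2,pickle
d={n:arm.get_image(n)+(arm.camera_model(n),) for n in('top','side','wrist')}
pickle.dump(d,open('d2.pkl','wb'))
s=d['side'][0];w=d['wrist'][0]
cv2.imwrite('pics/c2.png',cv2.hconcat([cv2.resize(s[100:240,90:240],(400,373)),cv2.resize(w[130:384,130:390],(382,373))])[...,::-1])
E
```

```text
20.45 [0.4618 0.1914 0.2328] [[-0.397, 0.918, 0.001], [0.918, 0.397, 0.0], [0.0, 0.001, -1.0]] [-0.84  0.29  0.43  1.95 -0.15  0.93  0.07] 0.025020609440104286
shift units [-11.99   3.08   0.51] turn units [ 0.01 -0.    3.85]
```

View pics/c2.png

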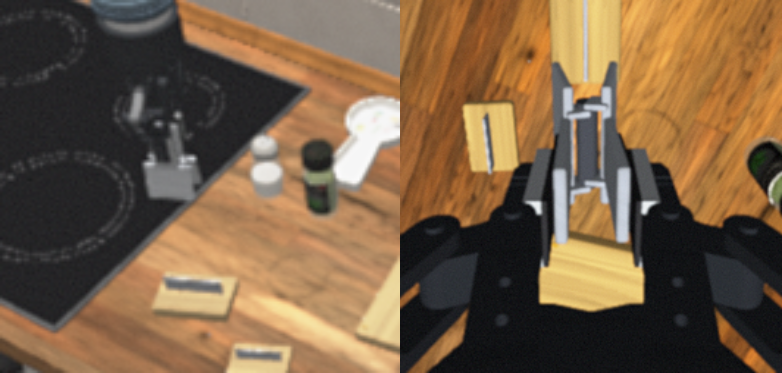

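The clip is held wide open, with jaws at wrist crop (560-630, 70-240) and the rest now empty. I'll measure where the tips are relative to the TCP.

```bash
cat > tip.py <<'E'
import pickle,sys,numpy as np
from h import *
d=pickle.load(open(sys.argv[1],'rb'));T=np.array(eval(sys.argv[2]));yaw=np.radians(float(sys.argv[3]))
X=np.array([np.cos(yaw),np.sin(yaw)]);Y=np.array([-X[1],X[0]])
for n in('side','wrist','top'):
    im,z,m=d[n];P=cloud(im,z,m);q=P-T
    a=q[...,:2]@X;b=q[...,:2]@Y;h=q[...,2]
    k=(z>0)&(abs(a)<.03)&(abs(b)<.04)&(h>-.1)&(h<-.005)
    print(n,k.sum())
    if k.sum()<5: continue
    print(' h pct',np.percentile(h[k],[0,2,10,50]).round(4))
    j=k&(h<-.02)
    for b0 in np.arange(-.03,.03,.01):
        s=j&(b>=b0)&(b<b0+.01)
        if s.sum()>2: print('  b%.2f'%b0,s.sum(),'hmin %.4f'%np.percentile(h[s],3),'a %.4f %.4f'%(a[s].min(),a[s].max()),'blim %.4f %.4f'%(b[s].min(),b[s].max()))
E
python3 tip.py d2.pkl '[.4618,.1914,.2328]' 23.4
```

```text
side 269
 h pct [-0.0519 -0.0487 -0.044  -0.0262]
  b-0.03 18 hmin -0.0490 a -0.0150 0.0116 blim -0.0230 -0.0203
  b-0.02 42 hmin -0.0481 a -0.0185 0.0106 blim -0.0198 -0.0101
  b-0.01 31 hmin -0.0483 a -0.0186 -0.0076 blim -0.0092 -0.0001
  b0.00 31 hmin -0.0471 a -0.0203 -0.0101 blim 0.0001 0.0093
  b0.01 28 hmin -0.0470 a -0.0174 -0.0109 blim 0.0103 0.0199
  b0.02 21 hmin -0.0497 a -0.0177 -0.0085 blim 0.0213 0.0282
wrist 2321
 h pct [-0.0509 -0.0464 -0.0346 -0.0118]
  b-0.01 15 hmin -0.0479 a -0.0167 -0.0152 blim -0.0082 -0.0003
  b0.00 67 hmin -0.0455 a -0.0171 0.0124 blim 0.0002 0.0100
  b0.01 119 hmin -0.0487 a -0.0170 0.0121 blim 0.0102 0.0198
  b0.02 260 hmin -0.0495 a -0.0165 0.0131 blim 0.0201 0.0297
top 182
 h pct [-0.0502 -0.049  -0.0423 -0.0147]
  b-0.03 23 hmin -0.0494 a -0.0163 0.0119 blim -0.0247 -0.0212
  b-0.02 22 hmin -0.0492 a -0.0166 0.0133 blim -0.0199 -0.0102
  b-0.01 16 hmin -0.0480 a -0.0160 0.0125 blim -0.0095 -0.0004
```

{"op": "play_rows", "data": {"moves": [[0,0,0,0,0,1],[0,0,0,0,0,1],[0,0,0,0,0,1],[0,0,0,0,0,0.85],[0,0,0,0,0,0]]}}

```text
time_s: 21.22
position: [0.4613, 0.1912, 0.2304]
orientation: [-0.0, 0.656, 0.755, -0.001]
force: [0.6, 0.3, -0.7]
finger_gap: 0.0249
grip_force: 33.5
```

```bash
python3 go.py '[.6537,-.0535,.21]' 8; python3 - <<'E'
import pickle
from h import *
im,z,m=pickle.load(open('d2.pkl','rb'))['top'];P=cloud(im,z,m);v,u=np.mgrid[:384,:512]
b=(u>215)&(u<310)&(v>145)&(v<245)&(z>0)
for lo,hi in((.011,.024),(.06,.125),(.105,.125)):
    q=P[b&(P[...,2]>lo)&(P[...,2]<hi)];r=cv2.minAreaRect(q[:,:2].astype(np.float32));print(lo,len(q),np.round(r[0]+r[1]+(r[2],),4),q[:,2].max())
E
```

```text
21.225 [0.4613 0.1912 0.2304] [[-0.14, 0.99, -0.001], [0.99, 0.14, -0.001], [-0.001, -0.001, -1.0]] [-0.88  0.3   0.48  1.95 -0.17  0.93 -0.18] 0.024899270360929725
shift units [-10.77   6.26   0.82] turn units [-0.02  0.01  0.01]
0.011 3207 [ 0.5972 -0.0603  0.1698  0.15    8.0731] 0.023737362230922363
0.06 233 [ 6.5150e-01 -5.2500e-02  3.7000e-03  1.2930e-01  7.8859e+00] 0.11777126390737641
0.105 92 [ 6.5170e-01 -5.2900e-02  3.5000e-03  1.2710e-01  8.1447e+00] 0.11777126390737641
```

Card position confirmed. Travelling over it while staying high.

{"op": "play_rows", "data": {"moves": [[-0.9,0.52,0,0,0,0],[-0.9,0.52,0,0,0,0],[-0.9,0.52,0,0,0,0],[-0.9,0.52,0,0,0,0],[-0.9,0.52,0,0,0,0]]}}

```text
time_s: 21.85
position: [0.542, 0.0885, 0.2306]
orientation: [-0.0, 0.655, 0.755, -0.0]
force: [0.1, 0.3, -0.1]
finger_gap: 0.0248
grip_force: 33.5
```

{"op": "play_rows", "data": {"moves": [[-0.9,0.52,0,0,0,0],[-0.9,0.52,0,0,0,0],[-0.9,0.52,0,0,0,0],[-0.9,0.52,0,0,0,0],[-0.9,0.52,0,0,0,0]]}}

```text
time_s: 22.48
position: [0.622, -0.0137, 0.2304]
orientation: [-0.0, 0.655, 0.755, -0.0]
force: [1.3, 0.3, -0.2]
finger_gap: 0.0249
grip_force: 33.5
```

{"op": "play_rows", "data": {"moves": [[-0.9,0.52,0,0,0,0],[-0.87,0.5,0,0,0,0],[0,0,0,0,0,0],[0,0,0,0,0,0]]}}

```text
time_s: 22.98
position: [0.6527, -0.0526, 0.2304]
orientation: [-0.001, 0.656, 0.755, -0.0]
force: [-0.4, -0.5, -1.1]
finger_gap: 0.0249
grip_force: 33.5
```

```bash
python3 go.py '[.6537,-.0535,.1535]' 8; python3 - <<'E'
from station import arm
import cv2,pickle
d={n:arm.get_image(n)+(arm.camera_model(n),) for n in('top','side','wrist')}
d['T']=arm.get_obs()['position'];pickle.dump(d,open('d3.pkl','wb'));print(d['T'])
E
python3 tip.py d3.pkl "d['T']" 8
```

```text
22.975 [ 0.6527 -0.0526  0.2304] [[-0.14, 0.99, -0.001], [0.99, 0.14, 0.001], [0.001, -0.001, -1.0]] [-0.33  0.59  0.51  1.55 -0.31  1.09  0.4 ] 0.024899046990790562
shift units [-0.05  0.04  3.08] turn units [-0.02 -0.01  0.02]
[ 0.6528992  -0.0521613   0.23089739]
side 255
 h pct [-0.0532 -0.0514 -0.0467 -0.0283]
  b-0.03 21 hmin -0.0484 a -0.0193 0.0077 blim -0.0223 -0.0201
  b-0.02 39 hmin -0.0516 a -0.0183 0.0088 blim -0.0198 -0.0102
  b-0.01 34 hmin -0.0489 a -0.0212 -0.0091 blim -0.0100 -0.0002
  b0.00 32 hmin -0.0491 a -0.0201 -0.0081 blim 0.0004 0.0100
  b0.01 31 hmin -0.0521 a -0.0202 -0.0112 blim 0.0102 0.0197
  b0.02 26 hmin -0.0518 a -0.0212 0.0041 blim 0.0201 0.0280
wrist 2316
 h pct [-0.0508 -0.0464 -0.0344 -0.0117]
  b-0.01 15 hmin -0.0478 a -0.0178 -0.0163 blim -0.0086 -0.0003
  b0.00 69 hmin -0.0455 a -0.0181 0.0113 blim 0.0001 0.0099
  b0.01 116 hmin -0.0481 a -0.0182 0.0110 blim 0.0101 0.0199
  b0.02 254 hmin -0.0497 a -0.0177 0.0119 blim 0.0202 0.0294
top 0
```

```bash
python3 - <<'E'
import pickle
from h import *
d=pickle.load(open('d3.pkl','rb'));T=d['T'];w=np.radians(8);X=np.array([np.cos(w),np.sin(w)]);Y=np.array([-X[1],X[0]])
for n in('side','wrist','top'):
    im,z,m=d[n];P=cloud(im,z,m);q=P-T;a=q[...,:2]@X;b=q[...,:2]@Y
    for lo,hi in((.04,.1),(.1,.113),(.113,.122)):
        k=(z>0)&(abs(a)<.03)&(abs(b)<.08)&(P[...,2]>lo)&(P[...,2]<hi)
        if k.sum()>3: print(n,lo,k.sum(),'a',np.percentile(a[k],[2,10,50,90,98]).round(4),'b',b[k].min().round(4),b[k].max().round(4),'zmax',P[...,2][k].max().round(4))
s=cv2.resize(d['side'][0][90:240,190:340],(400,400));w=d['wrist'][0]
cv2.imwrite('pics/c3.png',cv2.hconcat([s,cv2.resize(w[130:384,130:384],(400,400))])[...,::-1])
E
```

```text
side 0.04 524 a [-0.0086 -0.0075 -0.0053 -0.0033 -0.0018] b -0.0635 0.0664 zmax 0.1
side 0.1 120 a [-0.0095 -0.008  -0.0056 -0.0024 -0.0013] b -0.0642 0.0656 zmax 0.1129
side 0.113 27 a [-0.0084 -0.0081 -0.0059 -0.0043 -0.0037] b -0.0596 0.063 zmax 0.1161
wrist 0.04 6 a [-0.0045 -0.0042 -0.0032 -0.0025 -0.0024] b 0.0673 0.0676 zmax 0.0971
wrist 0.1 5 a [-0.005  -0.005  -0.0042 -0.0036 -0.0033] b 0.0005 0.0675 zmax 0.1129
wrist 0.113 321 a [-0.005  -0.0049 -0.0032 -0.0023 -0.0022] b -0.0104 0.0671 zmax 0.1172
top 0.04 41 a [-0.0031 -0.003  -0.0027 -0.0022 -0.0021] b -0.0646 -0.0361 zmax 0.0997
top 0.1 12 a [-0.0028 -0.0028 -0.0026 -0.0017 -0.0003] b -0.0638 -0.0376 zmax 0.113
top 0.113 10 a [-0.0031 -0.003  -0.0012 -0.0005 -0.0003] b -0.0639 -0.0401 zmax 0.1176
```

View pics/c3.png

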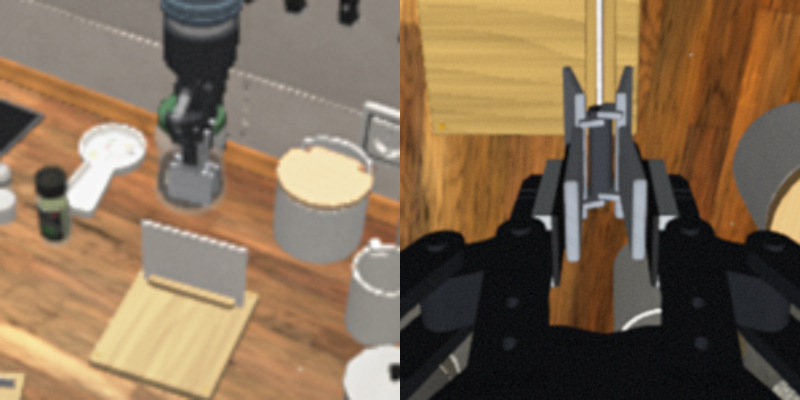

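In the wrist view the card's edge (crop 600,50) runs midway between the jaws (565 and 632). The numbers agree to within 1-2 mm, so I'm lowering the clip.

{"op": "play_rows", "data": {"moves": [[0,0,0.5,0,0,0],[0,0,0.6,0,0,0],[0,0,0.6,0,0,0],[0,0,0.4,0,0,0],[0,0,0.2,0,0,0]]}}

```text
time_s: 23.75
position: [0.653, -0.0535, 0.1726]
orientation: [-0.0, 0.656, 0.755, -0.0]
force: [-0.7, -0.7, -0.1]
finger_gap: 0.025
grip_force: 33.5
```

{"op": "play_rows", "data": {"moves": [[0,0,0.2,0,0,0],[0,0,0.2,0,0,0],[0,0,0.2,0,0,0],[0,0,0.14,0,0,0],[0,0,0,0,0,0]]}}

```text
time_s: 24.38
position: [0.6532, -0.0534, 0.1548]
orientation: [-0.0, 0.656, 0.755, -0.0]
force: [0.6, 0.2, -0.0]
finger_gap: 0.0252
grip_force: 33.5
```

```bash
python3 go.py '[.6532,-.0528,.1535]' 8; python3 - <<'E'
from station import arm
from h import *
import pickle
o=arm.get_obs();T=o['position'];print(T,o['force'],o['grip_force'])
d={n:arm.get_image(n)+(arm.camera_model(n),) for n in('side','wrist')};d['T']=T
w=np.radians(8);X=np.array([np.cos(w),np.sin(w)]);Y=np.array([-X[1],X[0]])
for n in('side','wrist'):
    im,z,m=d[n];P=cloud(im,z,m);q=P-T;a=q[...,:2]@X;b=q[...,:2]@Y
    for nm,lo,hi,b0,b1 in(('jaws',.1,.125,.01,.03),('jaws-',.1,.125,-.03,-.01),('card',.1,.12,.034,.07),('card-',.1,.12,-.07,-.034)):
        k=(z>0)&(abs(a)<.03)&(b>b0)&(b<b1)&(P[...,2]>lo)&(P[...,2]<hi)
        if k.sum()>3: print(n,nm,k.sum(),'a',np.percentile(a[k],[2,10,50,90,98]).round(4),'b',b[k].min().round(4),b[k].max().round(4),'z',P[...,2][k].min().round(4),P[...,2][k].max().round(4))
cv2.imwrite('pics/c4.png',cv2.hconcat([cv2.resize(d['side'][0][110:230,210:330],(400,400)),cv2.resize(d['wrist'][0][130:340,150:360],(400,400))])[...,::-1])
E
```

```text
24.375 [ 0.6532 -0.0534  0.1548] [[-0.139, 0.99, -0.0], [0.99, 0.139, 0.0], [0.0, -0.0, -1.0]] [-0.3   0.67  0.48  1.61 -0.36  0.95  0.43] 0.02516779886266183
shift units [0.02 0.   0.05] turn units [-0.01 -0.    0.  ]
[ 0.65316438 -0.05341454  0.15478894] [ 0.6106444   0.21315244 -0.04458954] 33.47376598510891
side jaws 28 a [-0.0203 -0.0197 -0.0178 -0.0144 -0.0138] b 0.0101 0.0271 z 0.1038 0.1239
side jaws- 48 a [-0.0206 -0.018  -0.011   0.0075  0.0081] b -0.0298 -0.01 z 0.1002 0.1237
side card 36 a [-0.0088 -0.0079 -0.0052 -0.0027 -0.0022] b 0.0353 0.0664 z 0.1001 0.114
side card- 35 a [-0.0087 -0.0082 -0.0055 -0.0037 -0.0033] b -0.063 -0.0342 z 0.1003 0.1182
wrist jaws 336 a [-0.0176 -0.0165 -0.0039  0.0108  0.012 ] b 0.0101 0.0299 z 0.1029 0.125
wrist card 289 a [-0.005  -0.0049 -0.0036 -0.0024 -0.0021] b 0.0341 0.0688 z 0.1001 0.1169
wrist card- 139 a [-0.0051 -0.0044 -0.0036 -0.0022 -0.0022] b -0.0605 -0.0341 z 0.113 0.1172
```

View pics/c4.png

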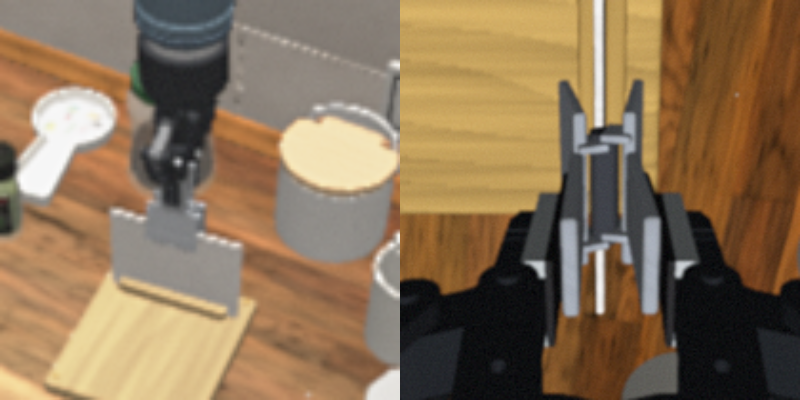

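The card's edge (wrist crop 600) runs midway between the jaws (565 and 635), with the tips about 11-13 mm below it and no contact force. Settling, then handing in.

{"op": "play_rows", "data": {"moves": [[0,0,0.04,0,0,0],[0,0,0,0,0,0],[0,0,0,0,0,0],[0,0,0,0,0,0],[0,0,0,0,0,0]]}}

```text
time_s: 25.1
position: [0.6533, -0.0534, 0.1541]
orientation: [0.0, 0.656, 0.755, 0.0]
force: [-0.2, 0.3, 0.3]
finger_gap: 0.0249
grip_force: 33.5
```

```bash
python3 - <<'E'
from station import arm
o=arm.get_obs();print(o['force'],o['position'],o['finger_gap'],abs(o['joint_velocities']).max());print(arm.finish_job())
E
```

```text
[-0.15114874  0.31246216  0.27674981] [ 0.65332869 -0.05344623  0.15406073] 0.024875380488414586 0.0017069591079060004
the job is handed in; nothing more can be done
None
```

The job is handed in at about 25 s, no verdict returned: the pot stands level and released, within about 1 mm of the trivet's centre, and the clip is held at its open stop, astride the middle of the card's top edge, tips 11–13 mm down, with no contact force showing.

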